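# Fit the keyed tube block into the dry-bath heater

### The arm

A 7-joint arm with a two-finger parallel gripper is mounted at the origin on the work surface. World frame = base frame: x ahead of the robot, y to its left, z up, the work surface at z = 0. Lengths are in m, angles in rad, forces in N, time in s.
With the tool pointing down it reaches from about 0.4 to 0.85 m from the base axis. Payload 4.5 kg.
Tool frame: the origin (TCP) lies between the finger pads; the fingertips stand 11 mm ahead of it and the grasp point (between the pads) lies 8 mm behind it (r.nose_length is the distance from the TCP to the fingertips, in m); z points along the fingers, y is the line along which they close (so a half turn about z gives the same grasp; the last joint's range is limited). The gripper opens to 88 mm and grips with 3 to 60 N. Pads are 18 mm wide; open, the fingers measure 123 mm over their backs; the gripper's body (75 mm by 187 mm) begins 45 mm behind the grasp point.
Start: joints at [1.219, 0.689, -0.195, 1.565, 0.157, 0.902, -0.215], TCP at [0.235, -0.579, 0.223] pointing down, gripper open.
Joint ranges: [-3.01, 3.01], [-0.46, 2.08], [-1.47, 1.51], [0.13, 2.56], [-1, 4.14], [0.04, 2.09], [-2.66, 2.66]. Speed limits (rad/s): [2.57, 2.57, 3.14, 3.14, 3.14, 3.14, 3.14].

### API

Orientations are given as a unit quaternion [x, y, z, w].
In Python, from plant import get_state, snapshot, camera_model, r gives the robot as it stands.
- The arm moves only by the shell command python3 -m inch 'ROWS' [FORCE]. ROWS is text: rows parted by semicolons, each of 7 numbers parted by spaces: the opening, from -1 (shut) to 1 (fully open), then the shift along the tool's x, y, z in m, then the turn, a rotation vector about the tool's x, y, z in rad. A call has 1 to 20 rows; each row shifts and turns the commanded pose from where the row before left it, along the tool's axes as they then stand; what a row does not reach is not made up. A row lasts 1/12 s, in which the tool goes at most 41.7 mm and 7.16 degrees, less where a joint would pass 70% of its speed; a pose out of reach is approached as far as the arm can. A call is refused whole if a number of a shift passes 0.0417 or a number of a turn 0.125, either way. A call with a gripper value outside its range is refused whole. The fingers move at their own pace and stop on an object; FORCE is the grip in N (left out, the last holds). Time passes only in rows, so rows that do not move let the fingers close. It gives the time, the measured TCP pose, the force, the opening and the grip force at its end, in the units of the state.
- get_state(): the state, without advancing time (a new reading comes with each control period).
- snapshot(name): name is "scene" or "side" or "wrist"; returns (picture, depth): 420x560x3 uint8, red, green, blue; 420x560 float32, m along the optical axis (not along the pixel's ray), 0 where there is no reading.
- camera_model(name): a dict with "intrinsics" (3x3 intrinsics, pixels), "view" (4x4, takes a point from world to camera coordinates). Camera axes: x right, y down, z forward; pixel columns grow to the right and rows downward; lengths in m; the calibration is good to about 2 mm. The wrist camera is an equidistant fisheye: a pixel r from the principal point sees the ray r / f radians off the axis. A picture is of the moment at which its call begins: read the wrist's pose just before it. camera_model takes no time and is no camera call; for the wrist camera it gives the pose at the moment of the call.
- r.finish_job(): hands the job in; it is judged then, once.
The state is a dict: "clock": time; "q": joint angles; "qd": joint speeds; "joint_torque": joint torques, N m; "tool_pos": TCP position; "eef_rot": TCP orientation; "contact_force": force on the tool from outside, world axes, zero at the start; "moment": the same for the moment, N m; "opening": opening from 0.0 (shut) to 1.0 (fully open); "finger_force": force on a finger pad.
Only numpy, scipy, OpenCV 4.12 (cv2) and the standard library are available. Lean on these libraries where they do the work, as an engineer would, in place of code of your own. Each camera call takes 0.05 s, during which the arm holds its last target. There are 200 camera calls.

### The job

Fold both flaps of the small carton right back past upright, lift out the aluminium tube block by its orange grip and lower it, red mark to red mark, into the pocket of the dry-bath heater; lower it in, do not drop it. The pocket is loose and its keyed seat is not quite centred, so shuffle the block about in it until it falls fully home, then let go. Do not shift or upset the reagent bottle, the tube rack and the cup.

Things in the scene. Friction and masses are not known exactly. Their poses are not given: they have to be found in the camera images.
- carton: Open brown cardboard carton, fixed, 138 (x) x 118 (y) x 80 mm high, walls and floor 4 mm; the block stands inside upright, within about 9 mm of the middle and 0.3 rad of the carton's yaw, its top 6 mm below the rim. Origin: centre of its underside. Hinged flaps on its +x and -x walls; the short side flaps on the +-y walls already hang down outside.
- flap_far (a joint): Angle of the flap hinged on the carton's +x wall (hinge along the carton's y, at carton x +67, z 80 mm). 0 = level over the box, pi/2 = upright, stop at 2.7 = folded back outside. Stiff crease: it stays where it is left, about 0.012 N m to move. Starts ajar, 0.55 to 0.95.
- flap_near (a joint): The same for the flap hinged on the carton's -x wall (hinge at carton x -67, z 80 mm); also grows as it opens.
- flap_far_edge (a point): Middle of the free edge of that flap: 48 mm from hinge to edge, 112 mm wide, 3 mm thick. Between the free edges there is at first an open gap of at least 50 mm, into which shut fingers can dip. Push a flap over in an arc round its hinge, rising with the edge: pushed straight outward its edge jams on the finger by friction while it stands below about 0.8 rad.
- flap_near_edge (a point): Middle of the free edge of the other flap, same sizes.
- block_center (a point): Centre (half-way up) of the loose keyed tube block, 70 mm high, 0.24 to 0.38 kg; axes: the block's own. From the bottom: aluminium foot 40 (x) x 26 (y) x 8 mm high with a key tooth 10 mm wide standing out 8 mm on its +y side at x +10 mm; aluminium body 60 x 48 x 22 mm; orange grip on top. A red mark on the body's top edge shows the tooth.
- block_grip (a point): Centre of the block's orange grip, 20 mm above the block's centre and 15 mm below the grip's top. The grip is 34 (x) x 14 (y) mm and 40 mm high, from 5 mm below to 35 mm above the block's centre; pinch it across its y.
- heater: White and blue dry-bath heater, fixed, 200 (x) x 150 (y) x 80 mm high, control strip on its -x part. Origin: centre of its underside.
- pocket (a point): Centre of the mouth of the heater's pocket, level with the heater's top; axes parallel to the heater's. The pocket is 72 (x) x 60 (y) mm, 14 mm deep: the block's body has 6 mm play a side. Foot merely lying on the pocket's floor: block's centre 21 mm above this point; fully home, body on the floor: 13 mm above. Block and pocket x axes must point the same way.
- pocket_mark (a point): Red mark on the heater's top, beside the pocket on its +y side (x +10, y +47 mm from the pocket's centre), where the tooth's notch is. The keyed seat in the pocket's dark steel floor is 9 mm deep, shaped as the block's foot and tooth with 2 mm clearance a side, square to the heater; it lies up to 3 mm off the pocket's centre in x and in y, differently each time.
- reagent: Bystander: clear bottle with blue cap, 56 mm across, 105 mm high, loose. Origin: centre of its underside.
- rack: Bystander: orange tube rack with capped tubes, 70 x 150 mm, 82 mm high, loose. Origin: centre of its underside.
- cup: Bystander: white sample cup, 64 mm across, 65 mm high, loose. Origin: centre of its underside.
Not all that is in view belongs to the job. Of the things shaped like the part that bears block_center, the aluminium one is meant.

How it is judged:
On the way, in this order (a step that is already met when the one before it is completed fails the run):
1. both flaps are folded back past upright (more than 1.8 rad) (value of joint each of flap_far, flap_near above 1.8 rad), for 0.2 s.
2. the block is lifted clear of the carton (z of block_center in the frame of carton above 0.11 m), for 0.1 s.
3. the block's foot is down in the heater's pocket, upright (horizontal distance between block_center and pocket below 0.012 m and z of block_center in the frame of pocket below 0.026 m and angle between block_center's own z axis and vertical below 0.2 rad), for 0.1 s.
At the end, for the whole second after the job is handed in: The block sits fully home in the heater's keyed seat: its centre 13 mm above the pocket's mouth (9 to 16), within 9 mm of the pocket's centre, upright within 0.06 rad, square within 0.2 rad, at rest; both carton flaps still stand past upright (more than 1.6 rad) (z of block_center in the frame of pocket between 0.009 and 0.016 m and horizontal distance between block_center and pocket below 0.009 m and angle between block_center's own z axis and vertical below 0.06 rad and angle between the x axis of block_center and the x axis of pocket, either way round below 0.2 rad and linear speed of block below 0.02 m/s and value of joint each of flap_far, flap_near above 1.6 rad); the robot touches nothing.
It fails at once if the block is let go over the pocket and drops in (centre more than 35 mm above the pocket's mouth, within 50 mm sideways, no finger on it) (horizontal distance between block_center and pocket below 0.05 m and z of block_center in the frame of pocket above 0.035 m and contact force between the fingers and block below 0.05 N).
It fails at once if a bystander is shifted more than 30 mm or tipped (distance of any of reagent, rack, cup from where it was at the start of the episode above 0.03 m or angle between any of reagent, rack, cup's own z axis and vertical above 0.5 rad).
It also fails if it takes over 64 s, if anything falls off the work surface, if the arm or the gripper's body presses on something with over 40 N, if the wrist force passes 120 N, or if a joint passes its speed limit or range.

## Working session

There is one attempt and no reset: what is moved stays moved. The work goes in short steps, Python scripts to look and compute and a shell command to move; the robot and the scene stay as the last step left them, time stands still between calls to the robot, and variables do not carry over. Pictures are saved under pics/ and viewed, at most 10 in all, crops included, and the job is handed in when it is done.

```bash
ls; mkdir -p pics
python3 - <<'E'
from plant import *
import cv2,numpy as np
s=get_state();print(s)
for n in("scene","side"):
    p,d=snapshot(n);cv2.imwrite(f"pics/{n}0.png",p[:,:,::-1]);np.savez(f"pics/{n}0.npz",p=p,d=d,**camera_model(n))
    print(camera_model(n))
E
```

```text
pics
{'clock': 0.0, 'q': array([ 1.21880734,  0.68996072, -0.19449442,  1.56636468,  0.15729511,
        0.90250855, -0.21508212]), 'qd': array([-0.00124474, -0.00124833,  0.00023785,  0.00115437, -0.00107431,
       -0.00093959,  0.00082105]), 'joint_torque': array([ 3.50198370e-04, -5.27548385e+01, -1.26662135e+00, -1.53427613e+01,
       -5.25691488e-02,  6.52770483e-03,  1.94376116e-04]), 'tool_pos': array([ 0.23486862, -0.5784617 ,  0.22221859]), 'eef_rot': array([ 9.81444740e-01,  1.91742967e-01, -2.49459111e-04, -8.91404809e-04]), 'contact_force': array([ 0.11312749,  0.61337548, -0.14735811]), 'moment': array([-0.01037809,  0.02676486, -0.02672993]), 'finger_force': 0.0, 'opening': 0.9952969560682964}
{'intrinsics': array([[424.50412545,   0.        , 277.41894166],
       [  0.        , 424.50412545, 214.79636273],
       [  0.        ,   0.        ,   1.        ]]), 'view': array([[ 0.50589576,  0.86241577, -0.01756463, -0.26961513],
       [ 0.60639447, -0.37004725, -0.70381161, -0.26725969],
       [-0.61347797,  0.34540422, -0.71016949,  1.55429537],
       [ 0.        ,  0.        ,  0.        ,  1.        ]])}
{'intrinsics': array([[380.30237769,   0.        , 288.6390301 ],
       [  0.        , 380.30237769, 207.28980269],
       [  0.        ,   0.        ,   1.        ]]), 'view': array([[-0.68421302, -0.72924249, -0.00761104,  0.39130079],
       [-0.5377556 ,  0.51154472, -0.67017976,  0.35872123],
       [ 0.49261695, -0.45445284, -0.74215979,  0.81995528],
       [ 0.        ,  0.        ,  0.        ,  1.        ]])}
```

View pics/scene0.png

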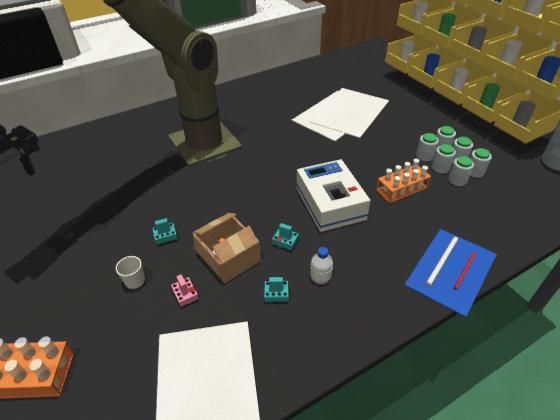

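View pics/side0.png

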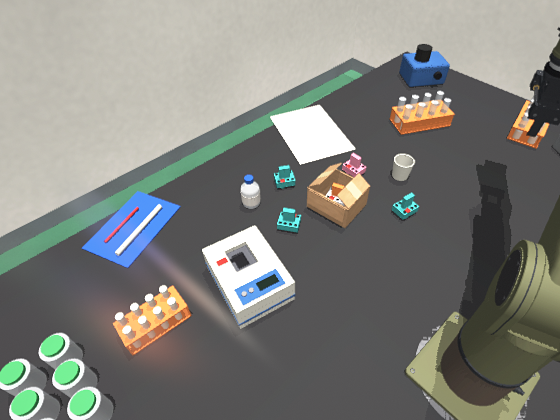

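The scene view shows the carton (228,246) with the block's orange grip between two flaps, and the heater (333,195) with its pocket at (337,190) and red mark at (352,188). The bottle is at (321,268), the cup at (131,272) and the rack in the lower left or at (404,182). The teal and pink blocks are decoys. Next I'll build an orthographic view from depth.

```bash
cat > h.py <<'E'
import numpy as np,cv2
def cloud(n,tag="0"):
    f=np.load(f"pics/{n}{tag}.npz");d=f["d"];K=f["intrinsics"];V=f["view"]
    v,u=np.mgrid[:420,:560];m=d>0
    c=np.stack([(u-K[0,2])/K[0,0]*d,(v-K[1,2])/K[1,1]*d,d],-1)[m]
    return (c-V[:3,3])@V[:3,:3],f["p"][m]   # R^T(c-t)
def pix(n,u,v,z,tag="0"):
    f=np.load(f"pics/{n}{tag}.npz");K=f["intrinsics"];V=f["view"];R=V[:3,:3]
    o=-R.T@V[:3,3];r=R.T@np.linalg.inv(K)@[u,v,1];return o+r*(z-o[2])/r[2]
E
python3 - <<'E'
from h import *
im=[]
for n in("scene","side"):
    P,C=cloud(n)
    # approx positions
    for nm,uv in (dict(cart=(228,246),heat=(333,195),bot=(321,268),cup=(131,272)) if n=="scene" else dict(cart=(338,195),heat=(247,275),bot=(250,192),cup=(402,167))).items(): print(n,nm,pix(n,*uv,.08).round(3))
    print("noise table z",np.median(P[abs(P[:,2])<.02][:,2]))
    P0=P;o=np.argsort(P[:,2]);P=P[o];C=C[o]
    s=800;x0,y0=.35,-.45   # image: col = y, row = x
    A=np.zeros((520,800,3),np.uint8)
    m=(P[:,2]>.02)&(P[:,2]<.2)
    for p,c in zip(P[m],C[m]):
        i=int((p[0]-x0)*s);j=int((p[1]-y0)*s)
        if 0<=i<518 and 0<=j<798:A[i:i+2,j:j+2]=c[::-1]
    im.append(A)
    for nm,lo,hi in(("top75-85",.074,.086),):
        m=(P[:,2]>lo)&(P[:,2]<hi)&(C.min(1)>150)
        M=np.zeros((520,800),np.uint8);q=((P[m][:,:2]-[x0,y0])*s).astype(int)
        ok=((q>=0)&(q<[518,798])).all(1);q=q[ok]
        M[q[:,0],q[:,1]]=255;M=cv2.morphologyEx(M,cv2.MORPH_CLOSE,np.ones((9,9)))
        cs,_=cv2.findContours(M,0,2)
        c=max(cs,key=cv2.contourArea);(cx,cy),wh,a=cv2.minAreaRect(c);print("heater",cy/s+x0,cx/s+y0,np.array(wh)/s,a)
cv2.imwrite("pics/o0.png",im[0]);cv2.imwrite("pics/o1.png",im[1])
E
```

```text
scene cart [ 0.565 -0.165  0.08 ]
scene heat [0.548 0.178 0.08 ]
scene bot [ 0.748 -0.001  0.08 ]
scene cup [ 0.517 -0.405  0.08 ]
noise table z 0.0003986576471190645
heater 0.504482192993164 0.2036180114746094 [0.15225895 0.2056319 ] 12.264774322509766
side cart [ 0.507 -0.131  0.08 ]
side heat [0.48 0.22 0.08]
side bot [0.687 0.041 0.08 ]
side cup [ 0.453 -0.358  0.08 ]
noise table z -0.0009598989599241245
heater 0.5035084152221679 0.20300720214843754 [0.15130422 0.20412971] 12.308016777038574
```

View pics/o0.png

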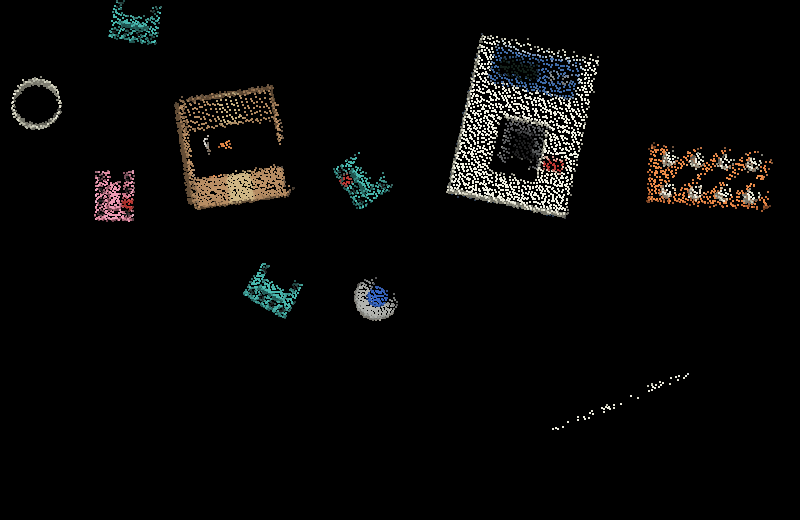

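The ortho map (800 px/m, row = x, col = y) shows the heater strip at small x with its red mark on the +y side. The carton is yawed slightly positive, and the grip's orange shows at (225,145). Next, exact fits.

Run:
```python
from h import *
A=[cloud("scene"),cloud("side")];P=np.vstack([a[0] for a in A]);C=np.vstack([a[1] for a in A]).astype(int)
def box(q,w=.0):
    (cx,cy),wh,a=cv2.minAreaRect((q[:,:2]*1000).astype(np.float32));return round(cx),round(cy),np.round(wh),round(a,1)
near=lambda x,y,r:np.hypot(P[:,0]-x,P[:,1]-y)<r
for lo,hi in((.02,.075),(.03,.06)):
    m=near(.54,-.16,.12)&(P[:,2]>lo)&(P[:,2]<hi)&(C[:,0]>C[:,2]+15)&(C[:,1]>C[:,2]+8)&(C[:,0]-C[:,1]<C[:,0]*.4)
    print("carton",box(P[m]),m.sum())
# heater
for n,(p,c) in zip(("scene","side"),A):
    c=c.astype(int);k=np.hypot(p[:,0]-.5375,p[:,1]-.23)<.09
    m=k&(abs(p[:,2]-.08)<.012)&(c[:,0]>120)&(c[:,1]<70);print(n,"mark",p[m].mean(0).round(4),box(p[m]))
    m=k&(abs(p[:,2]-.066)<.007)&(c.max(1)<110);print(n,"pocket floor",box(p[m]),p[m][:,2].mean(),m.sum())
    m=(np.hypot(p[:,0]-.5375,p[:,1]-.2)<.13)&(abs(p[:,2]-.08)<.008);print(n,"htop",box(p[m]),p[m][:,2].mean())
    m=(np.hypot(p[:,0]-.54,p[:,1]+.16)<.08)&(p[:,2]<.085)&(c[:,0]>150)&(c[:,1]<c[:,0]*.55);print(n,"grip",p[m].mean(0).round(3),box(p[m]) if m.sum()>3 else 0,m.sum())
    # white-edge lines of pocket
np.savez("pics/P.npz",P=P,C=C)
```

```text
carton (532, -156, array([145., 137.]), 7.9) 2498
carton (532, -156, array([144., 137.]), 7.9) 1478
scene mark [0.5564 0.2401 0.0814] (556, 241, array([22., 12.]), 78.4)
scene pocket floor (560, 210, array([135.,  69.]), 10.1) 0.06545505716697356 192
scene htop (509, 204, array([154., 200.]), 77.8) 0.0801815817940793
scene grip [nan nan nan] 0 0
side mark [0.5519 0.2307 0.0804] (552, 231, array([ 1., 11.]), 80.3)
side pocket floor (535, 202, array([35., 47.]), 78.8) 0.0621174406266304 35
side htop (507, 203, array([151., 198.]), 77.7) 0.07922426851260186
side grip [ 0.539 -0.155  0.053] (536, -153, array([29., 17.]), 20.2) 69<stdin>:15: RuntimeWarning: Mean of empty slice.
  ret = um.true_divide(
```

```bash
cat >> h.py <<'E'
CAR=np.array([.532,-.156]);CY=np.deg2rad(7.9)
def tocar(P):
    c,s=np.cos(CY),np.sin(CY);q=P[:,:2]-CAR;return np.c_[q@[c,s],q@[-s,c],P[:,2]]
def fromcar(x,y):
    c,s=np.cos(CY),np.sin(CY);return CAR+np.array([c*x-s*y,s*x+c*y])
def rv(goal,yaw):
    """tool shift (tool axes) and z-turn from now to goal, tool down with tool x along yaw"""
    from plant import get_state
    from scipy.spatial.transform import Rotation as R
    s=get_state();T=R.from_quat(s["eef_rot"])
    G=R.from_matrix(np.array([[np.cos(yaw),np.sin(yaw),0],[np.sin(yaw),-np.cos(yaw),0],[0,0,-1.]]))
    print("shift",T.inv().apply(np.array(goal)-s["tool_pos"]).round(4),"turn",(T.inv()*G).as_rotvec().round(4),"pos",s["tool_pos"].round(4),"t",s["clock"])
E
python3 - <<'E'
from h import *
f=np.load("pics/P.npz");Q=tocar(f["P"]);m=(abs(Q[:,0])<.09)&(abs(Q[:,1])<.05)&(Q[:,2]>.084)&(Q[:,2]<.14);Q=Q[m]
for s in(1,-1):
    q=Q[Q[:,0]*s>.008];r=np.hypot(.067-s*q[:,0],q[:,2]-.08)
    a=np.arctan2(q[:,2]-.08,.067-s*q[:,0]);print(s,len(q),"ang",np.percentile(a[r>.02],[5,25,50,75,95]).round(2),"r",r.max().round(3),"zmax",q[:,2].max().round(3),"min|x|",(s*q[:,0]).min().round(3))
f=np.load("pics/P.npz");Q=tocar(f["P"]);m=(abs(Q[:,1])<.05)&(Q[:,2]>.03);
for lo in np.arange(-.09,.09,.012):
    k=m&(Q[:,0]>=lo)&(Q[:,0]<lo+.012);print(lo.round(3),k.sum(),np.percentile(Q[k][:,2],[5,50,95]).round(3) if k.sum() else "")
rv([*fromcar(0,0),.22],CY)
rv([*fromcar(0,0),.22],CY+np.pi)
E
```

```text
1 826 ang [0.71 0.76 0.8  0.85 0.93] r 0.051 zmax 0.117 min|x| 0.029
-1 611 ang [0.61 0.65 0.68 0.71 0.77] r 0.053 zmax 0.113 min|x| 0.025
-0.09 0 
-0.078 334 [0.033 0.057 0.085]
-0.066 362 [0.034 0.084 0.092]
-0.054 190 [0.092 0.096 0.101]
-0.042 182 [0.1   0.104 0.108]
-0.03 51 [0.031 0.108 0.111]
-0.018 36 [0.031 0.035 0.075]
-0.006 78 [0.032 0.059 0.075]
0.006 65 [0.032 0.053 0.074]
0.018 40 [0.032 0.035 0.113]
0.03 253 [0.102 0.11  0.115]
0.042 289 [0.094 0.101 0.107]
0.054 359 [0.037 0.088 0.096]
0.066 490 [0.034 0.06  0.084]
0.078 0 
shift [ 0.4343 -0.2796  0.0027] turn [-0.0016  0.0003  0.248 ] pos [ 0.2349 -0.5785  0.2223] t 0.1
shift [ 0.4343 -0.2796  0.0027] turn [-5.0000e-04 -2.3000e-03 -2.8936e+00] pos [ 0.2349 -0.5785  0.2223] t 0.1
```

```bash
python3 -m inch '-1 .031 -.02 0 0 0 0;-1 .031 -.02 0 0 0 0;-1 .031 -.02 0 0 0 0;-1 .031 -.02 0 0 0 0;-1 .031 -.02 0 0 0 0;-1 .031 -.02 0 0 0 0;-1 .031 -.02 0 0 0 0;-1 .031 -.02 0 0 0 0;-1 .031 -.02 0 0 0 0;-1 .031 -.02 0 0 0 0;-1 .031 -.02 0 0 0 0;-1 .031 -.02 0 0 0 0;-1 .031 -.02 0 0 0 0;-1 .031 -.02 0 0 0 0;-1 0 0 0 0 0 .124;-1 0 0 0 0 0 .124;-1 0 0 0 0 0 0;-1 0 0 0 0 0 0' 10
python3 - <<'E'
from h import *
from plant import *
rv([*fromcar(0,0),.22],CY)
print(camera_model("wrist"))
p,d=snapshot("wrist");cv2.imwrite("pics/w1.png",p[:,:,::-1]);np.savez("pics/w1.npz",p=p,d=d,**camera_model("wrist"))
E
```

```text
clock: 1.6
tool_pos: [0.5316, -0.1564, 0.2227]
eef_rot: [0.998, 0.07, -0.001, 0.0]
contact_force: [0.5, -0.1, 0.1]
opening: 0.008
finger_force: 0.0
shift [ 0.0005 -0.0003  0.0027] turn [0.0004 0.0011 0.0032] pos [ 0.5316 -0.1564  0.2227] t 1.6
{'intrinsics': array([[325.1922621 ,   0.        , 280.11265596],
       [  0.        , 325.1922621 , 211.65888042],
       [  0.        ,   0.        ,   1.        ]]), 'view': array([[ 0.14059501, -0.99006664,  0.001047  , -0.23039452],
       [-0.94054954, -0.1332329 ,  0.31243488,  0.43634059],
       [-0.30919186, -0.04491154, -0.9499386 ,  0.5482006 ],
       [ 0.        ,  0.        ,  0.        ,  1.        ]])}
```

View pics/w1.png

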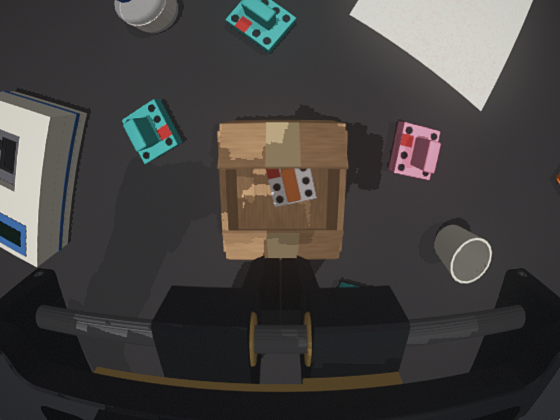

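The wrist view confirms the flap gap (rows 168–230), the block inside at (292,185) and its red mark at (272,172) on the +y (left) side. I'll dip and sweep the far flap.

```bash
python3 -m inch '-1 .002 0 .037 0 0 0;-1 .002 0 .037 0 0 0;-1 .002 0 .0377 0 0 0;-1 0 0 0 0 0 0;-1 .007 0 0 0 0 0;-1 .007 0 0 0 0 0;-1 .004 0 -.002 0 0 0;-1 .004 0 -.003 0 0 0;-1 .004 0 -.003 0 0 0;-1 .004 0 -.002 0 0 0;-1 .004 0 -.002 0 0 0;-1 .005 0 -.002 0 0 0;-1 .005 0 -.001 0 0 0;-1 .005 0 0 0 0 0;-1 .005 0 0 0 0 0;-1 .005 0 0 0 0 0;-1 .005 0 0 0 0 0;-1 .005 0 .001 0 0 0;-1 .005 0 .002 0 0 0;-1 .005 0 .003 0 0 0'; python3 -m inch '-1 .004 0 .003 0 0 0;-1 .004 0 .003 0 0 0;-1 .003 0 .003 0 0 0;-1 0 0 0 0 0 0'; python3 -c "
from h import *
from plant import get_state
print(tocar(get_state()['tool_pos'][None]))"
```

```text
clock: 3.32
tool_pos: [0.6168, -0.1446, 0.1202]
eef_rot: [0.998, 0.069, 0.0, 0.0]
contact_force: [-0.0, -0.1, 0.2]
opening: 0.005
finger_force: 0.0
clock: 3.65
tool_pos: [0.6272, -0.1427, 0.1104]
eef_rot: [0.998, 0.069, -0.0, -0.0]
contact_force: [0.4, -0.3, -0.7]
opening: 0.005
finger_force: 0.0
[[9.61573131e-02 4.16667522e-05 1.10426750e-01]]
```

```bash
python3 -m inch '-1 0 0 -.035 0 0 0;-1 -.033 0 0 0 0 0;-1 -.033 0 0 0 0 0;-1 -.033 0 0 0 0 0;-1 0 0 0 0 0 0;-1 0 0 .037 0 0 0;-1 0 0 0 0 0 0;-1 -.007 0 0 0 0 0;-1 -.007 0 0 0 0 0;-1 -.003 0 -.002 0 0 0;-1 -.003 0 -.004 0 0 0;-1 -.004 0 -.004 0 0 0;-1 -.004 0 -.003 0 0 0;-1 -.004 0 -.003 0 0 0;-1 -.004 0 -.002 0 0 0;-1 -.005 0 -.002 0 0 0;-1 -.005 0 -.001 0 0 0;-1 -.005 0 0 0 0 0;-1 -.005 0 0 0 0 0;-1 -.005 0 0 0 0 0'; python3 -m inch '-1 -.005 0 0 0 0 0;-1 -.005 0 .001 0 0 0;-1 -.005 0 .002 0 0 0;-1 -.005 0 .003 0 0 0;-1 -.005 0 .003 0 0 0;-1 -.005 0 .004 0 0 0;-1 -.003 0 .003 0 0 0;-1 0 0 0 0 0 0;-1 0 0 -.035 0 0 0;-1 .033 0 -.04 0 0 0;0.1 .03 0 0 0 0 0;0.1 0 0 0 0 0 0;0.1 0 0 0 0 0 0'
python3 - <<'E'
from h import *
from plant import *
print(tocar(get_state()['tool_pos'][None]))
p,d=snapshot("wrist");cv2.imwrite("pics/w2.png",p[:,:,::-1]);np.savez("pics/w2.npz",p=p,d=d,**camera_model("wrist"))
for n in("scene","side"):
    p,d=snapshot(n);np.savez(f"pics/{n}2.npz",p=p,d=d,**camera_model(n))
P=np.vstack([cloud(n,"2")[0] for n in("scene","side")]);Q=tocar(P);m=(abs(Q[:,1])<.05)&(Q[:,2]>.05)&(Q[:,2]<.14)
for s in(1,-1):
    q=Q[m&(Q[:,0]*s>.0)&(Q[:,0]*s<.13)];r=np.hypot(.067-s*q[:,0],q[:,2]-.08);q=q[(r>.02)&(r<.052)]
    a=np.arctan2(q[:,2]-.08,.067-s*q[:,0]);print(s,len(q),np.percentile(a,[5,25,50,75,95]).round(2))
E
```

```text
clock: 5.32
tool_pos: [0.4679, -0.1652, 0.1302]
eef_rot: [0.998, 0.069, -0.0, -0.0]
contact_force: [-0.5, -0.2, -1.0]
opening: 0.003
finger_force: 0.0
clock: 6.4
tool_pos: [0.4936, -0.1613, 0.1817]
eef_rot: [0.998, 0.07, 0.001, 0.0]
contact_force: [-1.0, 0.3, -0.2]
opening: 0.209
finger_force: 0.0
[[-3.87642826e-02  5.04457090e-05  1.81722077e-01]]
1 640 [-1.65  0.73  0.78  0.84  0.93]
-1 516 [-1.73  0.59  0.66  0.7   0.76]
```

View pics/w2.png

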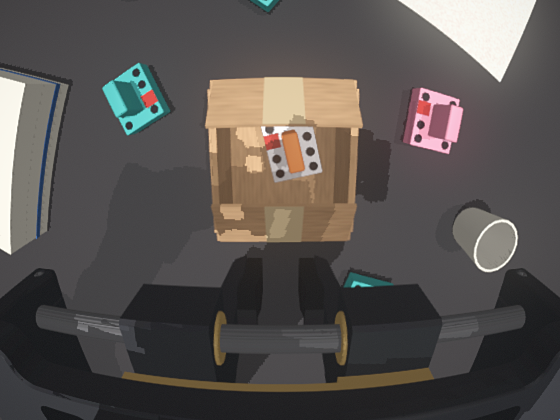

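Both flaps look unmoved: the wrist view still has the far flap's edge at row 126 and the near flap's edge at row 205. I'll redo the far sweep, stop part-way and look.

```bash
python3 -m inch '-1 .022 0 0 0 0 0;-1 .022 0 0 0 0 0;-1 0 0 0 0 0 0;-1 0 0 .035 0 0 0;-1 0 0 .0357 0 0 0;-1 0 0 0 0 0 0;-1 .007 0 0 0 0 0;-1 .007 0 0 0 0 0;-1 .004 0 -.002 0 0 0;-1 .004 0 -.003 0 0 0;-1 .004 0 -.003 0 0 0;-1 .004 0 -.002 0 0 0;-1 .004 0 -.002 0 0 0;-1 .005 0 -.002 0 0 0;-1 0 0 0 0 0 0'
python3 - <<'E'
from h import *
from plant import *
print(tocar(get_state()['tool_pos'][None]),get_state()['contact_force'])
im=[]
for n,b in(("scene",(160,280,160,300)),("side",(130,250,270,410))):
    p,d=snapshot(n);np.savez(f"pics/{n}3.npz",p=p,d=d,**camera_model(n));im.append(cv2.resize(p[b[0]:b[1],b[2]:b[3],::-1],(400,343),interpolation=2))
cv2.imwrite("pics/c3.png",np.hstack(im))
E
```

```text
clock: 7.8
tool_pos: [0.5757, -0.1502, 0.1255]
eef_rot: [0.998, 0.069, 0.001, 0.0]
contact_force: [0.9, -0.2, -0.1]
opening: 0.005
finger_force: 0.0
[[ 0.04408838 -0.00024677  0.12546224]] [ 0.93958596 -0.24880916 -0.05202667]
```

View pics/c3.png

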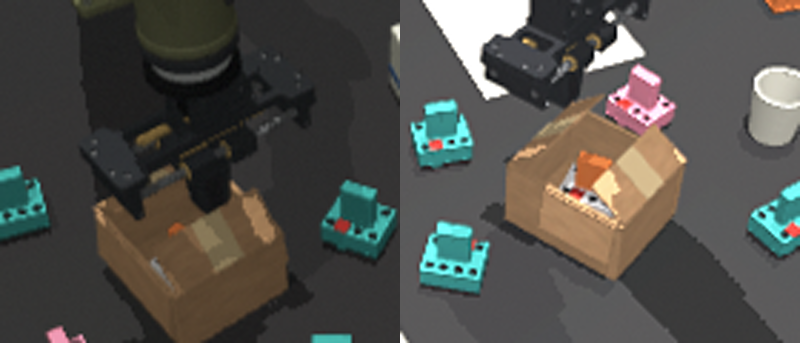

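Run:
```python
from h import *
from plant import *
t=get_state()['tool_pos'];print(r.nose_length,t)
for n,b in(("scene",(160,280,160,300)),("side",(130,250,270,410))):
    f=np.load(f"pics/{n}3.npz");K,V=f["intrinsics"],f["view"]
    k=400/(b[3]-b[2])
    for nm,w in(("tip",t-[0,0,.011]),("edge.8",[*fromcar(.0336,0),.1144]),("hinge",[*fromcar(.067,0),.08]),("tcp+.05",t+[0,0,.05])):
        c=V[:3,:3]@w+V[:3,3];u=K@c/c[2];print(n,nm,((u[0]-b[2])*k+(0 if n=="scene" else 400)).round(),((u[1]-b[0])*k).round())
    P,_=cloud(n,"3");Q=tocar(P);m=(abs(Q[:,1])<.05)&(Q[:,2]>.084)&(Q[:,2]<.2)
    for lo in np.arange(-.09,.1,.012):
        kk=m&(Q[:,0]>=lo)&(Q[:,0]<lo+.012)
        if kk.sum():print(lo.round(3),kk.sum(),np.percentile(Q[kk][:,2],[5,50,95]).round(3))
```

```text
0.011 [ 0.57414662 -0.15040493  0.12477534]
scene tip 210.0 221.0
scene edge.8 204.0 214.0
scene hinge 229.0 262.0
scene tcp+.05 203.0 173.0
-0.078 1 [0.084 0.084 0.084]
-0.066 16 [0.086 0.089 0.091]
-0.054 14 [0.093 0.096 0.1  ]
-0.042 2 [0.1   0.103 0.105]
-0.03 1 [0.106 0.106 0.106]
0.018 1 [0.111 0.111 0.111]
0.03 191 [0.104 0.11  0.152]
0.042 285 [0.095 0.102 0.172]
0.054 341 [0.086 0.093 0.182]
0.066 38 [0.084 0.086 0.088]
side tip 561.0 118.0
side edge.8 568.0 121.0
side hinge 539.0 132.0
side tcp+.05 565.0 70.0
-0.078 11 [0.084 0.084 0.088]
-0.066 134 [0.085 0.089 0.093]
-0.054 141 [0.092 0.096 0.101]
-0.042 134 [0.099 0.104 0.108]
0.018 8 [0.111 0.112 0.114]
0.03 153 [0.105 0.146 0.181]
0.042 65 [0.093 0.1   0.166]
0.054 36 [0.084 0.088 0.092]
```

Run:
```python
from h import *
for n in("scene","side"):
    P,C=cloud(n,"3");Q=tocar(P);C=C.astype(int)
    m=(abs(Q[:,1])<.03)&(abs(Q[:,0]-.045)<.03)&(C.max(1)<75)&(Q[:,2]>.08)
    q=Q[m];q=q[np.argsort(q[:,2])]
    print(n,len(q));print(q[:25:2].round(3).tolist())
    for lo in np.arange(.1,.17,.01):
        k=(q[:,2]>lo)&(q[:,2]<lo+.01)
        if k.sum():print(lo.round(2),k.sum(),"x",q[k,0].min().round(3),q[k,0].max().round(3),"y",q[k,1].min().round(3),q[k,1].max().round(3))
```

```text
scene 1620
[[0.03, 0.022, 0.111], [0.034, 0.023, 0.114], [0.054, 0.003, 0.141], [0.056, -0.007, 0.142], [0.055, 0.011, 0.143], [0.053, -0.003, 0.144], [0.055, -0.001, 0.145], [0.057, -0.011, 0.145], [0.056, 0.014, 0.146], [0.055, 0.012, 0.147], [0.055, 0.009, 0.148], [0.055, -0.006, 0.149], [0.044, -0.013, 0.15]]
0.11 3 x 0.03 0.034 y 0.011 0.023
0.14 21 x 0.052 0.057 y -0.012 0.014
0.15 41 x 0.038 0.058 y -0.014 0.017
0.16 44 x 0.035 0.058 y -0.015 0.018
0.17 44 x 0.037 0.057 y -0.016 0.018
side 350
[[0.033, -0.007, 0.141], [0.036, 0.013, 0.142], [0.033, -0.011, 0.143], [0.047, 0.013, 0.144], [0.039, 0.013, 0.145], [0.05, 0.013, 0.146], [0.032, 0.01, 0.146], [0.034, -0.003, 0.147], [0.035, 0.015, 0.148], [0.046, 0.014, 0.148], [0.033, 0.004, 0.149], [0.043, 0.014, 0.151], [0.033, 0.004, 0.152]]
0.14 22 x 0.032 0.05 y -0.011 0.016
0.15 24 x 0.031 0.049 y -0.016 0.017
0.16 33 x 0.031 0.046 y -0.014 0.018
0.17 14 x 0.032 0.042 y -0.006 0.018
```

```bash
cat >> h.py <<'E'
def wcloud(tag):
    f=np.load(f"pics/w{tag}.npz");d=f["d"];K=f["intrinsics"];V=f["view"]
    v,u=np.mgrid[:420,:560];a=(u-K[0,2])/K[0,0];b=(v-K[1,2])/K[0,0];th=np.hypot(a,b);t=np.tan(np.minimum(th,1.5))/np.maximum(th,1e-9)
    c=np.stack([a*t*d,b*t*d,d],-1);m=(d>0)&(th<1.3)
    return ((c-V[:3,3])@V[:3,:3])[m],f["p"][m],np.c_[u[m],v[m]]
E
python3 - <<'E'
from h import *
P,C,U=wcloud("1")
m=abs(P[:,2])<.05;h,e=np.histogram(P[m][:,2],40);i=h.argmax();print("table z mode",e[i:i+2],h[i])
Q=tocar(P);C=C.astype(int)
m=(abs(Q[:,0])<.06)&(abs(Q[:,1])<.03)&(Q[:,2]>.13)&(C.max(1)<90);q=Q[m];print("finger",np.percentile(q[:,2],[0,1,5,50]).round(3),"tcp .2227")
# flap rim
m=(abs(Q[:,0])<.09)&(abs(Q[:,1])<.05)&(Q[:,2]>.05)&(Q[:,2]<.14)&(C[:,0]>90)
for lo in np.arange(-.09,.1,.012):
    k=m&(Q[:,0]>=lo)&(Q[:,0]<lo+.012)
    if k.sum():print(lo.round(3),k.sum(),np.percentile(Q[k][:,2],[5,50,95]).round(3))
E
```

```text
table z mode [-0.00049424  0.00083434] 66959
finger [0.238 0.246 0.264 0.327] tcp .2227
-0.078 129 [0.083 0.085 0.086]
-0.066 705 [0.086 0.09  0.094]
-0.054 819 [0.094 0.098 0.101]
-0.042 939 [0.102 0.106 0.109]
-0.03 314 [0.107 0.108 0.11 ]
-0.018 50 [0.073 0.074 0.075]
-0.006 169 [0.073 0.074 0.075]
0.006 175 [0.073 0.074 0.075]
0.018 92 [0.069 0.074 0.111]
0.03 1682 [0.106 0.111 0.115]
0.042 1690 [0.096 0.101 0.106]
0.054 1524 [0.085 0.09  0.095]
0.066 310 [0.061 0.083 0.085]
```

Run:
```python
from h import *
P,C,U=wcloud("2");q=tocar(P);m=(abs(q[:,0]+.039)<.03)&(abs(q[:,1])<.06)&(q[:,2]>.13)&(C.max(1)<90);print("w2 tcp .1817",np.percentile(q[m][:,2],[0,.5,1,5]).round(3))
for n in("scene","side"):
    P,C=cloud(n);m=(np.hypot(P[:,0]-.235,P[:,1]+.579)<.09)&(P[:,2]>.1)&(P[:,2]<.4);q=P[m]
    if m.sum():q=q[np.argsort(q[:,2])];print(n,m.sum(),"tcp .2222",q[[0,3,10,30]].round(3).tolist())
    P,C=cloud(n,"2");Q=tocar(P);m=(abs(Q[:,0]+.039)<.03)&(abs(Q[:,1])<.06)&(Q[:,2]>.14)&(Q[:,2]<.4)&(C.max(1)<75);q=Q[m];q=q[np.argsort(q[:,2])];print(n,"2",m.sum(),q[[0,3,10,30]].round(3).tolist() if m.sum()>30 else 0)
```

```text
w2 tcp .1817 [0.196 0.201 0.204 0.22 ]
scene 1033 tcp .2222 [[0.222, -0.529, 0.235], [0.226, -0.523, 0.239], [0.229, -0.532, 0.242], [0.225, -0.526, 0.25]]
scene 2 1595 [[-0.034, 0.017, 0.197], [-0.03, 0.015, 0.197], [-0.032, -0.013, 0.199], [-0.029, -0.019, 0.205]]
side 1324 tcp .2222 [[0.215, -0.531, 0.235], [0.221, -0.527, 0.237], [0.213, -0.527, 0.242], [0.219, -0.52, 0.249]]
side 2 1056 [[-0.051, -0.02, 0.196], [-0.046, -0.013, 0.198], [-0.053, 0.027, 0.202], [-0.05, 0.028, 0.208]]
```

All three cameras show the fingertips about 14 mm above the reported TCP, where the spec puts them 11 mm below it. So my sweeps passed over the flaps. I'll go by what I see and repeat the sweep 25 mm lower.

```bash
python3 -m inch '-1 -.02 0 -.005 0 0 0;-1 -.021 0 0 0 0 0;-1 0 0 0 0 0 0;-1 0 0 .022 0 0 0;-1 0 0 .0225 0 0 0;-1 0 0 0 0 0 0;-1 .007 0 0 0 0 0;-1 .007 0 0 0 0 0;-1 .004 0 -.002 0 0 0;-1 .004 0 -.003 0 0 0;-1 .004 0 -.003 0 0 0;-1 .004 0 -.002 0 0 0;-1 .004 0 -.002 0 0 0;-1 .005 0 -.002 0 0 0;-1 .005 0 -.001 0 0 0;-1 .005 0 0 0 0 0;-1 0 0 0 0 0 0'
python3 - <<'E'
from h import *
from plant import *
print(tocar(get_state()['tool_pos'][None]),get_state()['contact_force'])
for n in("scene",):
    p,d=snapshot(n);np.savez(f"pics/{n}4.npz",p=p,d=d,**camera_model(n))
    P,C=cloud(n,"4");Q=tocar(P);m=(abs(Q[:,1])<.05)&(Q[:,2]>.084)&(Q[:,2]<.2)&(C[:,0]>C[:,2]+30.)
    for lo in np.arange(-.09,.1,.012):
        kk=m&(Q[:,0]>=lo)&(Q[:,0]<lo+.012)
        if kk.sum():print(lo.round(3),kk.sum(),np.percentile(Q[kk][:,2],[5,50,95]).round(3))
E
```

```text
clock: 9.32
tool_pos: [0.5836, -0.149, 0.1004]
eef_rot: [0.998, 0.069, 0.001, 0.0]
contact_force: [-0.7, -0.3, -0.2]
opening: 0.006
finger_force: 0.0
[[ 0.05210066 -0.00017152  0.10036527]] [-0.72067771 -0.33903219 -0.18272519]
-0.054 8 [0.094 0.098 0.1  ]
-0.042 2 [0.101 0.102 0.103]
0.03 7 [0.19  0.196 0.198]
0.054 31 [0.1   0.126 0.128]
0.066 440 [0.087 0.108 0.128]
0.078 7 [0.19  0.195 0.199]
```

The far flap is now upright. Next I'll push it past and then do the near flap.

```bash
python3 -m inch '-1 .005 0 0 0 0 0;-1 .005 0 0 0 0 0;-1 .005 0 0 0 0 0;-1 .005 0 .001 0 0 0;-1 .005 0 .002 0 0 0;-1 .005 0 .003 0 0 0;-1 .004 0 .003 0 0 0;-1 .004 0 .003 0 0 0;-1 .003 0 .003 0 0 0;-1 0 0 0 0 0 0;-1 0 0 -.041 0 0 0;-1 0 0 0 0 0 0;-1 -.033 0 0 0 0 0;-1 -.033 0 0 0 0 0;-1 -.03 0 0 0 0 0;-1 0 0 0 0 0 0;-1 0 0 .02 0 0 0;-1 0 0 .021 0 0 0;-1 0 0 0 0 0 0'
python3 - <<'E'
from h import *
from plant import *
print(tocar(get_state()['tool_pos'][None]),get_state()['contact_force'])
E
```

```text
clock: 10.95
tool_pos: [0.5262, -0.1565, 0.0831]
eef_rot: [0.998, 0.069, -0.002, -0.001]
contact_force: [-0.1, 0.5, 0.0]
opening: 0.003
finger_force: 0.0
[[-0.00582464  0.00028276  0.08305161]] [-0.12457829  0.46397201  0.02951704]
```

```bash
python3 -m inch '-1 -.006 0 0 0 0 0;-1 -.006 0 0 0 0 0;-1 -.003 0 -.002 0 0 0;-1 -.003 0 -.004 0 0 0;-1 -.004 0 -.004 0 0 0;-1 -.004 0 -.003 0 0 0;-1 -.004 0 -.003 0 0 0;-1 -.004 0 -.002 0 0 0;-1 -.005 0 -.002 0 0 0;-1 -.005 0 -.001 0 0 0;-1 -.005 0 0 0 0 0;-1 -.005 0 0 0 0 0;-1 -.005 0 0 0 0 0;-1 -.005 0 0 0 0 0;-1 -.005 0 .001 0 0 0;-1 -.005 0 .002 0 0 0;-1 -.005 0 .003 0 0 0;-1 -.005 0 .003 0 0 0;-1 -.005 0 .004 0 0 0;-1 -.003 0 .003 0 0 0'; python3 -m inch '-1 0 0 0 0 0 0;-1 0 0 -.035 0 0 0;-1 0 0 -.035 0 0 0;-1 .02 0 -.02 0 0 0;-.2 .02 0 0 0 0 0;-.2 0 0 0 0 0 0;-.2 0 0 0 0 0 0'
python3 - <<'E'
from h import *
from plant import *
print(tocar(get_state()['tool_pos'][None]),get_state()['opening'])
p,d=snapshot("wrist");cv2.imwrite("pics/w5.png",p[:,:,::-1]);np.savez("pics/w5.npz",p=p,d=d,**camera_model("wrist"))
for n in("scene","side"):
    p,d=snapshot(n);np.savez(f"pics/{n}5.npz",p=p,d=d,**camera_model(n))
P=np.vstack([cloud(n,"5")[0] for n in("scene","side")]);Q=tocar(P);m=(abs(Q[:,1])<.05)&(Q[:,2]>.082)&(Q[:,2]<.14)
for s in(1,-1):
    q=Q[m&(Q[:,0]*s>.0)&(Q[:,0]*s<.13)];r=np.hypot(.067-s*q[:,0],q[:,2]-.08);q=q[(r>.02)&(r<.052)]
    a=np.arctan2(q[:,2]-.08,.067-s*q[:,0]);print(s,len(q),np.percentile(a,[5,25,50,75,95]).round(2))
E
```

```text
clock: 12.62
tool_pos: [0.4353, -0.1697, 0.0897]
eef_rot: [0.998, 0.069, -0.001, -0.0]
contact_force: [0.0, 0.4, 0.9]
opening: 0.004
finger_force: 0.1
clock: 13.2
tool_pos: [0.4767, -0.1637, 0.1804]
eef_rot: [0.998, 0.069, 0.0, 0.0]
contact_force: [-0.3, 0.4, -0.1]
opening: 0.21
finger_force: 0.0
[[-5.57926480e-02 -4.85357003e-05  1.80365481e-01]] 0.21000808561708417
1 469 [2.6  2.63 2.66 2.68 2.74]
-1 573 [2.51 2.6  2.63 2.66 2.72]
```

View pics/w5.png

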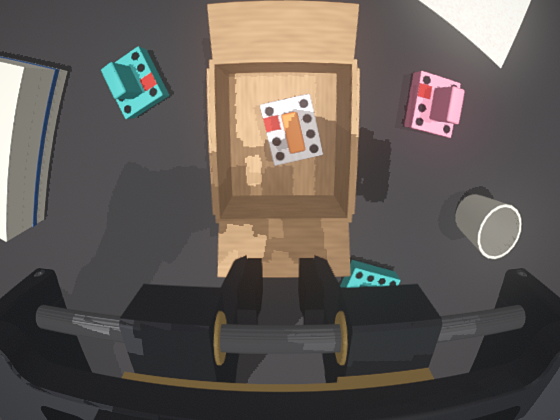

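Both flaps are folded back (2.65 and 2.63 rad). The block is fully visible, with its grip at (292,132) and its red mark at (272,124). Next I need its pose.

Run:
```python
from h import *
P,C,U=wcloud("5");C=C.astype(int)
k=(U[:,0]>255)&(U[:,0]<330)&(U[:,1]>90)&(U[:,1]<170)
h=lambda m:(lambda b:((b[0][0]/1e3,b[0][1]/1e3),b[1],b[2]))(cv2.minAreaRect((P[m][:,:2]*1000).astype(np.float32)))
m=k&(abs(P[:,2]-.074)<.004)&(C[:,0]>C[:,2]+60);print("grip top",h(m),P[m].mean(0),m.sum())
m=k&(abs(P[:,2]-.034)<.005);print("body top",h(m),P[m].mean(0),m.sum())
m=k&(C[:,0]>120)&(C[:,1]<70)&(P[:,2]<.045);print("mark",P[m].mean(0))
P0,C0,U0=wcloud("1");C0=C0.astype(int)
# heater via wrist w1
m=(abs(P0[:,2]-.08)<.006)&(P0[:,1]>.1);print("heater mark?",P0[m&(C0[:,0]>120)&(C0[:,1]<70)].mean(0))
```

```text
grip top ((0.537928955078125, -0.16652674865722655), (33.79103088378906, 13.317239761352539), 21.377634048461914) [ 0.5380982  -0.1664704   0.07349825] 642
body top ((0.5377466430664063, -0.16677059936523436), (60.81865692138672, 48.2310676574707), 21.640384674072266) [ 0.53841244 -0.16602817  0.03386475] 2509
mark [nan nan nan]
heater mark? [nan nan nan]<stdin>:7: RuntimeWarning: Mean of empty slice.
  ret = um.true_divide(
<stdin>:10: RuntimeWarning: Mean of empty slice.
```

```bash
python3 -c "
from h import *
rv([.538,-.1665,.1],np.deg2rad(21.5))"
```

```text
shift [0.063  0.0111 0.0794] turn [-0.0009  0.0027 -0.2379] pos [ 0.4743 -0.1642  0.1796] t 13.35
```

```bash
python3 -m inch '-.3 .0315 .0055 0 0 0 0;-.3 .0315 .0055 0 0 0 0;-.3 0 0 0 0 0 -.119;-.3 0 0 0 0 0 -.119;-.3 0 0 .026 0 0 0;-.3 0 0 .026 0 0 0;-.3 0 0 .027 0 0 0;-.3 0 0 0 0 0 0;-.3 0 0 0 0 0 0'
python3 - <<'E'
from h import *
from plant import *
rv([.538,-.1665,.028],np.deg2rad(21.5))
p,d=snapshot("wrist");np.savez("pics/w6.npz",p=p,d=d,**camera_model("wrist"))
P,C,U=wcloud("6");C=C.astype(int)
m=(np.hypot(P[:,0]-.538,P[:,1]+.1665)<.04)&(abs(P[:,2]-.074)<.004)&(C[:,0]>C[:,2]+60);print(cv2.minAreaRect((P[m][:,:2]*1000).astype(np.float32)),m.sum())
m=(np.hypot(P[:,0]-.538,P[:,1]+.1665)<.06)&(C.max(1)<90)&(P[:,2]>.09);print(np.percentile(P[m][:,2],[0,1]),m.sum())
E
```

```text
clock: 14.1
tool_pos: [0.5379, -0.1663, 0.1001]
eef_rot: [0.982, 0.187, -0.002, -0.001]
contact_force: [-0.4, -1.0, 0.9]
opening: 0.35
finger_force: 0.0
shift [0.0003 0.0004 0.0721] turn [-0.0023  0.004   0.0002] pos [ 0.5379 -0.1663  0.1001] t 14.1
((541.143310546875, -166.28306579589844), (34.408233642578125, 12.94814682006836), 21.97054672241211) 1082
[0.11626729 0.12557389] 46884
```

```bash
python3 -m inch '-.3 0 0 .024 0 0 0;-.3 0 0 .024 0 0 0;-.3 0 0 .012 0 0 0;-.3 0 0 0 0 0 0;-.3 0 0 .006 0 0 0;-.3 0 0 .006 0 0 0;-.3 0 0 0 0 0 0' && python3 -m inch '-1 0 0 0 0 0 0;-1 0 0 0 0 0 0;-1 0 0 0 0 0 0;-1 0 0 0 0 0 0;-1 0 0 0 0 0 0' 30
```

```text
clock: 14.73
tool_pos: [0.5401, -0.1664, 0.0294]
eef_rot: [0.982, 0.187, 0.0, 0.0]
contact_force: [0.2, -0.1, 0.1]
opening: 0.35
finger_force: 0.0
clock: 15.15
tool_pos: [0.5402, -0.1662, 0.0297]
eef_rot: [0.982, 0.187, 0.0, 0.0]
contact_force: [0.1, 0.6, 3.7]
opening: 0.157
finger_force: 29.9
```

```bash
python3 -m inch '-1 0 0 -.01 0 0 0;-1 0 0 -.02 0 0 0;-1 0 0 -.03 0 0 0;-1 0 0 -.03 0 0 0;-1 0 0 -.03 0 0 0;-1 0 0 0 0 0 0;-1 0 0 0 0 0 0'
python3 - <<'E'
from h import *
from plant import *
rv([.536,.196,.150],np.deg2rad(-12.3))
p,d=snapshot("wrist");np.savez("pics/w7.npz",p=p,d=d,**camera_model("wrist"))
P,C,U=wcloud("7");C=C.astype(int);Z=get_state()['tool_pos'];print(get_state()['contact_force'])
m=(np.hypot(P[:,0]-Z[0],P[:,1]-Z[1])<.06)&(P[:,2]>.13)&(P[:,2]<.25)&(C[:,0]>C[:,2]+60)&(C[:,1]<C[:,0]*.7)
print(P[m][:,2].max() if m.sum() else None,m.sum(),np.percentile(P[m],[2,50,98],axis=0).round(3))
# heater top / pocket mark
m=(abs(P[:,2]-.08)<.006)&(C[:,0]>100)&(C[:,1]<80);m&=P[:,1]>.1
print("mark",P[m].mean(0) if m.sum() else 0)
E
```

```text
clock: 15.73
tool_pos: [0.5406, -0.1667, 0.1508]
eef_rot: [0.982, 0.187, 0.001, 0.001]
contact_force: [0.4, -0.4, -3.6]
opening: 0.155
finger_force: 29.9
shift [ 0.1288 -0.3391  0.0004] turn [ 0.0012 -0.0029  0.5902] pos [ 0.5406 -0.1667  0.1508] t 15.7333
[-0.70741285 -0.37682053 -3.74052235]
0.1955536007934282 3153 [[ 0.531 -0.174  0.154]
 [ 0.547 -0.163  0.193]
 [ 0.556 -0.142  0.195]]
mark 0
```

```bash
python3 -m inch '-1 .0107 -.0283 0 0 0 0;-1 .0107 -.0283 0 0 0 0;-1 .0107 -.0283 0 0 0 0;-1 .0107 -.0283 0 0 0 0;-1 .0107 -.0283 0 0 0 0;-1 .0107 -.0283 0 0 0 0;-1 .0107 -.0283 0 0 0 0;-1 .0107 -.0283 0 0 0 0;-1 .0107 -.0283 0 0 0 0;-1 .0107 -.0283 0 0 0 0;-1 .0107 -.0283 0 0 0 0;-1 .0107 -.0283 0 0 0 0;-1 0 0 0 0 0 .118;-1 0 0 0 0 0 .118;-1 0 0 0 0 0 .118;-1 0 0 0 0 0 .118;-1 0 0 0 0 0 .118;-1 0 0 0 0 0 0;-1 0 0 0 0 0 0'
python3 - <<'E'
from h import *
from plant import *
rv([.536,.196,.150],np.deg2rad(-12.3))
for n in("wrist","scene","side"):
    p,d=snapshot(n);np.savez(f"pics/{n if n!='wrist' else 'w'}8.npz",p=p,d=d,**camera_model(n))
    if n=="wrist":cv2.imwrite("pics/w8.png",p[:,:,::-1])
T=get_state()['tool_pos']
mm=lambda q:cv2.minAreaRect((q[:,:2]*1000).astype(np.float32))
for n in("w","scene","side"):
    P,C=(wcloud("8") if n=="w" else cloud(n,"8"))[:2];C=C.astype(int);k=np.hypot(P[:,0]-T[0],P[:,1]-T[1])<.06
    m=k&(P[:,2]>.185)&(P[:,2]<.205)&(C[:,0]>C[:,2]+60)&(C[:,1]<C[:,0]*.75)
    if m.sum()>5:print(n,"grip top",mm(P[m]),P[m][:,2].mean(),m.sum())
    m=k&(abs(P[:,2]-.1545)<.006)&(C.max(1)-C.min(1)<30)&(C.max(1)>95)
    if m.sum()>5:print(n,"body top",mm(P[m]),P[m][:,2].mean(),m.sum())
    m=(np.hypot(P[:,0]-.556,P[:,1]-.24)<.03)&(abs(P[:,2]-.08)<.005)&(C[:,0]>100)&(C[:,1]<70)
    if m.sum()>2:print(n,"mark",mm(P[m]),m.sum())
E
```

```text
clock: 17.37
tool_pos: [0.5334, 0.1963, 0.1476]
eef_rot: [0.994, -0.105, -0.001, 0.001]
contact_force: [-0.3, 0.9, -3.4]
opening: 0.156
finger_force: 30.0
shift [ 0.0026 -0.0003 -0.0024] turn [0.0028 0.0027 0.0041] pos [0.5334 0.1963 0.1476] t 17.3667
w grip top ((536.178466796875, 195.32908630371094), (13.732718467712402, 29.299665451049805), 78.47301483154297) 0.1918208222641053 1872
w body top ((548.8818359375, 192.79693603515625), (48.10298538208008, 29.385297775268555), 78.07667541503906) 0.1522717667192174 2587
w mark ((554.3576049804688, 239.85777282714844), (24.593103408813477, 14.368557929992676), 78.88195037841797) 182
scene grip top ((541.4111328125, 195.65733337402344), (11.866073608398438, 24.06595230102539), 79.6583480834961) 0.19095453073204124 29
scene body top ((535.9669189453125, 197.44699096679688), (49.693511962890625, 61.63926315307617), 78.51515197753906) 0.15196111950797664 90
scene mark ((556.8037719726562, 240.59585571289062), (23.178239822387695, 15.406661987304688), 64.80994415283203) 21
side grip top ((529.928466796875, 197.33868408203125), (14.054201126098633, 31.405925750732422), 69.06990051269531) 0.19029663542071118 66
side body top ((531.0723876953125, 197.95785522460938), (47.8190803527832, 61.29145050048828), 77.69425964355469) 0.1512797076885599 177
side mark ((553.59521484375, 240.45272827148438), (21.920482635498047, 14.827189445495605), 85.12998962402344) 18
```

View pics/w8.png

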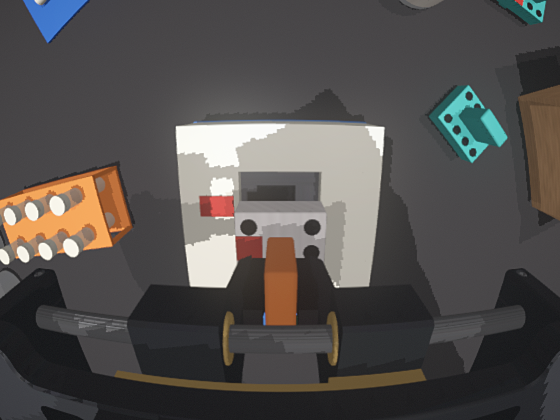

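The block hangs square over the pocket, its red mark (248,245) next to the heater mark (215,206), with both on the +y side. I'll lower it into the mouth.

```bash
python3 -m inch '-1 .0026 0 .012 0 0 0;-1 0 0 .013 0 0 0;-1 0 0 .012 0 0 0;-1 0 0 .008 0 0 0;-1 0 0 .004 0 0 0;-1 0 0 0 0 0 0'; python3 -m inch '-1 0 0 .002 0 0 0;-1 0 0 .002 0 0 0;-1 0 0 .002 0 0 0;-1 0 0 0 0 0 0;-1 0 0 0 0 0 0'
```

```text
clock: 18.02
tool_pos: [0.5366, 0.1958, 0.099]
eef_rot: [0.994, -0.107, -0.001, 0.0]
contact_force: [0.2, -0.2, -3.3]
opening: 0.151
finger_force: 30.0
clock: 18.43
tool_pos: [0.5373, 0.1962, 0.0944]
eef_rot: [0.994, -0.107, 0.0, -0.0]
contact_force: [0.4, 0.5, -3.6]
opening: 0.156
finger_force: 30.0
```

```bash
python3 -m inch '-1 0 0 .001 0 0 0;-1 0 0 .001 0 0 0;-1 0 0 0 0 0 0'; python3 -m inch '-1 0 0 .001 0 0 0;-1 0 0 .001 0 0 0;-1 0 0 .001 0 0 0;-1 0 0 0 0 0 0'
```

```text
clock: 18.68
tool_pos: [0.5372, 0.1961, 0.0922]
eef_rot: [0.994, -0.107, -0.0, 0.0]
contact_force: [0.1, -0.7, -4.2]
opening: 0.157
finger_force: 30.0
clock: 19.02
tool_pos: [0.5372, 0.1966, 0.0891]
eef_rot: [0.994, -0.107, 0.0, -0.0]
contact_force: [-0.3, 0.7, -2.9]
opening: 0.152
finger_force: 30.0
```

```bash
python3 -m inch '-1 0 0 .001 0 0 0;-1 0 0 .001 0 0 0;-1 0 0 0 0 0 0'; python3 -m inch '-1 0 0 .001 0 0 0;-1 0 0 .001 0 0 0;-1 0 0 0 0 0 0'
```

```text
clock: 19.27
tool_pos: [0.5372, 0.1965, 0.0869]
eef_rot: [0.994, -0.107, -0.0, -0.0]
contact_force: [0.2, 1.6, -4.1]
opening: 0.157
finger_force: 30.0
clock: 19.52
tool_pos: [0.5372, 0.1965, 0.0851]
eef_rot: [0.994, -0.107, -0.0, -0.0]
contact_force: [-1.4, 2.3, -4.1]
opening: 0.162
finger_force: 30.0
```

```bash
cat > meas.py <<'E'
import sys
from h import *
from plant import *
t=sys.argv[1];s=get_state();T=s['tool_pos'];print(T.round(4),s['contact_force'].round(1),s['moment'].round(2))
mm=lambda q:cv2.minAreaRect((q[:,:2]*1000).astype(np.float32))
for n in("wrist","scene","side"):
    p,d=snapshot(n);N='w' if n=='wrist' else n;np.savez(f"pics/{N}{t}.npz",p=p,d=d,**camera_model(n))
    P,C=(wcloud(t) if N=="w" else cloud(n,t))[:2];C=C.astype(int);k=np.hypot(P[:,0]-T[0],P[:,1]-T[1])<.045
    m=k&(P[:,2]>.1)&(P[:,2]<.16)&(C[:,0]>C[:,2]+60)&(C[:,1]<C[:,0]*.75)
    if m.sum()>5:print(n,"grip zmax",np.percentile(P[m][:,2],[90,97]).round(4),m.sum())
    m=k&(P[:,2]>.076)&(P[:,2]<.11)&(C.max(1)-C.min(1)<30)&(C.max(1)>95)
    if m.sum()>5:h,e=np.histogram(P[m][:,2],17,(.076,.11));print(n,"grey z hist",h,"med",np.median(P[m][:,2]).round(4),mm(P[m&(abs(P[:,2]-np.median(P[m][:,2]))<.004)]))
E
python3 meas.py 9
```

```text
[0.5372 0.1965 0.0851] [-1.4  2.3 -4.1] [0.65 0.14 0.04]
wrist grip zmax [0.1301 0.1305] 2462
wrist grey z hist [ 189 1423 3339  109  115  110 1829  596    0    1    2    0    2    0
    1    1    4] med 0.0808 ((539.076416015625, 195.13705444335938), (88.80274963378906, 85.31881713867188), 39.638267517089844)
scene grip zmax [0.1305 0.131 ] 58
scene grey z hist [19 66 59 31 14 25 38 19  1  1  0  0  0  0  0  0  0] med 0.0815 ((540.9517211914062, 192.48260498046875), (89.55286407470703, 76.83018493652344), 43.10018539428711)
side grip zmax [0.1293 0.13  ] 94
side grey z hist [ 64 112  36  16  17  54  78  15   0   0   0   1   3   1   0   0   0] med 0.0808 ((530.4874267578125, 199.5365753173828), (87.93107604980469, 74.3184585571289), 61.17213439941406)
```

The block's centre is already about 15 mm above the mouth, so the foot has entered the keyed seat. I'll ease it the last millimetres down.

```bash
python3 -m inch '-1 0 0 .001 0 0 0;-1 0 0 .001 0 0 0;-1 0 0 0 0 0 0'; python3 -m inch '-1 0 0 .001 0 0 0;-1 0 0 0 0 0 0;-1 0 0 0 0 0 0'; python3 meas.py 10
```

```text
clock: 19.92
tool_pos: [0.5372, 0.1966, 0.0838]
eef_rot: [0.994, -0.107, 0.0, -0.0]
contact_force: [-2.0, 3.1, 3.4]
opening: 0.154
finger_force: 30.0
clock: 20.17
tool_pos: [0.5372, 0.1967, 0.0837]
eef_rot: [0.994, -0.107, 0.0, -0.001]
contact_force: [-3.6, 2.9, 11.5]
opening: 0.156
finger_force: 30.0
[0.5372 0.1967 0.0837] [-3.6  2.9 11.5] [ 0.51  0.87 -0.  ]
wrist grip zmax [0.1288 0.1292] 2443
wrist grey z hist [ 183 1491 3214  112  103  807 1656    7    2    0    2    1    0    1
    2    2    1] med 0.0808 ((539.0740356445312, 195.37472534179688), (88.71861267089844, 85.32259368896484), 39.31407928466797)
scene grip zmax [0.1291 0.1296] 54
scene grey z hist [22 77 63 25 12 31 39  5  2  0  0  0  0  0  0  0  0] med 0.0811 ((540.409912109375, 193.70736694335938), (88.49230194091797, 80.26132202148438), 46.54130935668945)
side grip zmax [0.128  0.1284] 94
side grey z hist [ 55 122  35  22  48  76  24   2   0   0   0   0   1   2   2   0   0] med 0.0804 ((530.4089965820312, 199.51181030273438), (87.6889419555664, 75.0002212524414), 62.1991081237793)
```

It has bottomed out with the centre 13.5 mm above the mouth, which is home. I'll relax, release and withdraw.

```bash
python3 -m inch '-1 0 0 -.001 0 0 0;-1 0 0 0 0 0 0;-.4 0 0 0 0 0 0;-.4 0 0 0 0 0 0;-.3 0 0 0 0 0 0;-.3 0 0 0 0 0 0;-.3 0 0 -.01 0 0 0;-.3 0 0 -.02 0 0 0;-.3 0 0 -.03 0 0 0;-.3 0 0 -.03 0 0 0;-.3 0 0 -.03 0 0 0;-.3 0 0 0 0 0 0;-.3 0 0 0 0 0 0' 10; python3 meas.py 11
python3 - <<'E'
from h import *
P,C,U=wcloud("11");C=C.astype(int)
m=(np.hypot(P[:,0]-.537,P[:,1]-.197)<.035)&(abs(P[:,2]-.1285)<.005)&(C[:,0]>C[:,2]+60);print("grip",cv2.minAreaRect((P[m][:,:2]*1000).astype(np.float32)),P[m][:,2].mean())
P=np.vstack([cloud(n,"11")[0] for n in("scene","side")]);Q=tocar(P);m=(abs(Q[:,1])<.05)&(Q[:,2]>.082)&(Q[:,2]<.14)
for s in(1,-1):
    q=Q[m&(Q[:,0]*s>.0)&(Q[:,0]*s<.13)];rr=np.hypot(.067-s*q[:,0],q[:,2]-.08);q=q[(rr>.02)&(rr<.052)]
    print(s,np.median(np.arctan2(q[:,2]-.08,.067-s*q[:,0])))
E
```

```text
clock: 21.4
tool_pos: [0.5385, 0.1962, 0.2055]
eef_rot: [0.994, -0.107, 0.002, -0.001]
contact_force: [-1.2, -0.0, 0.5]
opening: 0.351
finger_force: 0.0
[0.5385 0.1962 0.2055] [-1.2 -0.   0.5] [-0.    0.05 -0.01]
wrist grip zmax [0.1273 0.1277] 780
wrist grey z hist [ 416 1910  111    8  321 1554   70    1    0    1    0    0    0    0
    0    0    1] med 0.0797 ((538.4349975585938, 195.74021911621094), (88.76860809326172, 89.54948425292969), 72.66848754882812)
scene grip zmax [0.1293 0.1302] 95
scene grey z hist [25 69 68 31 22 35 46 16  1  0  0  0  0  0  0  0  0] med 0.0817 ((537.0850219726562, 194.18222045898438), (83.32225799560547, 88.34394073486328), 72.66378021240234)
side grip zmax [0.1276 0.129 ] 114
side grey z hist [ 73 122  56  12  58 113  40   0   0   0   0   0   0   0   0   0   0] med 0.0813 ((537.6366577148438, 196.6160125732422), (86.94821166992188, 87.50704956054688), 61.59552764892578)
grip ((535.5965576171875, 195.98023986816406), (12.757671356201172, 34.08603286743164), 77.69749450683594) 0.126513613104973
1 2.662598560989207
-1 2.6325298751254964
```

```bash
python3 -c "
from plant import r
print(r.finish_job())"
```

```text
the job is handed in; nothing more can be done
None
```

I handed the job in at about 21.5 s. The cameras showed the aluminium block fully home in the heater's keyed seat and released, and both carton flaps folded back to about 2.65 rad. No pass/fail result came back, and I didn't re-measure the bystanders.

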